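Empty the tip tray into the box

TASK

Use the pull plate at the front of the grey tip tray to draw it out from under the steel stand onto the middle of the rubber mat and let go of it there, with its load still in it; then take it by its handle and lift it level over to the cardboard box. Low over the box, tip it over its open side to 45 degrees and keep it there for a second so that the tape measure and the adaptor slide out into the box - never tip it beyond 60 degrees. Bring the tray level again in the air, set the empty tray down flat on the middle of the mat, let go, and leave the other things on the counter where they are.

Things in the scene. Friction and masses are not known exactly. Their poses are not given: they have to be found in the camera images.
- tray: Grey plastic tip tray. Slick flat floor 150 (x) x 92 (y) mm, 3 mm thick; walls 28 mm high, 3 mm thick on the +y, +x and -x sides; the long -y side is open, no lip. Bar handle at +x, pull plate at -x. Empty: about 0.12 kg. Origin: centre of the underside, z up. Starts level, handle under the steel stand, open side towards the robot, holding the tape measure and the adaptor.
- tray_handle: The tray's black bar handle: 105 long (x) x 18 wide (y) x 20 mm high, from x = 75 to 180 mm and z = 14 to 34 mm in the tray's frame. Same origin and axes as the tray. Pinch it across its 18 mm width, firmly (40 N), near its middle or nearer to the tray.
- tray_pull: The tray's upright pull plate: 10 mm thick (x), 30 wide (y), top 62 mm above the counter, centred at x = -105 mm in the tray's frame, on a low tongue 25 mm out from the front wall. Same origin and axes as the tray. Pinch its top 25 mm through the 10 mm thickness (fingers along tray x): the fingertips then stay above the tray's 28 mm walls.
- tray_pull_top (a point): Centre of the pull plate's top edge, 62 mm above the counter.
- tray_grip (a point): Middle of the handle's section, 120 mm from the tray's origin along +x (45 mm behind the tray's wall), 24 mm above the counter.
- tray_lip (a point): Middle of the tray's open edge: (0, -46, 3) mm in the tray's frame.
- stand: Fixed low steel stand, a bent sheet 100 (x) x 124 (y) x 48 mm high, open to the front (-x) and back; 44 mm clear under its roof, which covers the tray's handle at the start. Origin: centre of its footprint. The tray comes out along its -x, which points to the robot's left.
- mat: Flat black rubber mat, 190 (x) x 130 (y) mm, less than 1 mm thick, lying on the counter in front of the stand, its long way roughly along the stand's x. Origin: its centre. It does not obstruct sliding.
- box: Fixed open cardboard box, 210 (x) x 170 (y) x 60 mm high, walls 5 mm, on the robot's left. Origin: centre of its underside.
- tape_measure: Yellow round tape measure, 58 x 69 x 22 mm, lying in the tray, 0.05 kg. Origin: centre of its underside.
- adaptor: Black mains adaptor block, 66 x 46 x 28 mm, lying in the tray, 0.06 kg. Origin: centre of its underside.
- stapler: Bystander: desk stapler, 150 x 40 x 45 mm, at the back left. Leave it.
- mouse: Bystander: computer mouse, 110 x 62 x 37 mm, behind the middle. Leave it.
- pen_blue: Bystander: white pen, 11 x 145 x 9 mm, at the front edge. Leave it.
Not all that is in view belongs to the job. Leave any turquoise look-alike of the adaptor alone.

How it is judged:
By the outcome, as a careful person would: the job done as asked, in the order asked, and still so for the second after the job is handed in, with the robot touching nothing.
It also fails if it takes over 64 s, if anything falls off the work surface, if the arm or the gripper's body presses on something with over 40 N, if the wrist force passes 120 N, or if a joint passes its speed limit or range.

ROBOT

A 6-joint arm with a two-finger parallel gripper is mounted at the origin on a cart in front of the work surface, level with it; the furniture and walls round the work are solid. World frame = base frame: x ahead of the robot, y to its left, z up, the work surface at z = 0. Lengths are in mm, angles in degrees, forces in N, time in s.
With the tool pointing down it reaches from about 400 to 825 mm from the base axis. Payload 7 kg.
Tool frame: the origin (TCP) lies at the very end of the fingers, on their centre line; the grasp point (between the pads) lies 19 mm behind it (manip.hold_point_z is the distance from the TCP to the grasp point, in mm); z points along the fingers, y is the line along which they close (so a half turn about z gives the same grasp; the last joint's range is limited). The gripper opens to 88 mm and grips with 3 to 60 N. Pads are 19 mm wide; open, the fingers measure 130 mm over their backs; the gripper's body (78 mm by 193 mm) begins 47 mm behind the grasp point.
Start: joints at [89.215, 20.546, 0.682, 0, -70.136, -16.507], TCP at [200.645, 644.466, 226.561] pointing down, gripper open.
Joint ranges: [-176.03, 176.03], [-82.01, 121.73], [-58.28, 71.71], [-173.87, 95.51], [-174.79, -0.11], [-173.66, 173.66]. Speed limits (degrees/s): [136.94, 136.94, 172.46, 180, 180, 180].

INTERFACE

Orientations are given as [roll, pitch, yaw] about the fixed x, y, z axes, in that order (R = Rz(yaw) Ry(pitch) Rx(roll)).
In Python, from workcell import manip gives the robot as it stands.
- The arm moves only by the tool servo_tool, never from a script. Its argument "moves" is a list of rows, each an object with "offset": the shift along the tool's x, y, z in cm, a list of three; "rotation": the turn, a rotation vector about the tool's x, y, z in degrees, a list of three. In form: [{"offset": [tx, ty, tz], "rotation": [rx, ry, rz]}, ...]. A call has 1 to 5 rows; each row is the pose to reach, as a shift and turn from the pose commanded when the call began, along the tool's axes at that moment; what a row does not reach only later rows make up. A row lasts 1/10 s, in which the tool goes at most 50 mm and 8.59 degrees, less where a joint would pass 70% of its speed; a pose out of reach is approached as far as the arm can. A call with a gripper value outside its range is refused whole. "claw" is the opening, from 0 (shut) to 1 (fully open), set as the call begins (left out, the last holds). The fingers move at their own pace and stop on an object; "grip_force" is the grip in N (left out, the last holds). Time passes only in rows, so rows that repeat a pose let the fingers close. It gives the time, the measured TCP pose, the force, the opening and the grip force at its end, in the units of the state.
- manip.state(): the state, without advancing time (a new reading comes with each control period).
- manip.get_image(name): name is "side" or "top" or "wrist"; returns a dict with "color" (384x512x3 uint8, red, green, blue), "fx", "fy", "cx", "cy" (pixels), "pose" (4x4, takes a point from camera to world coordinates). Camera axes: x right, y up, looking along -z (the intrinsics and any distortion apply to the point x, -y, -z); pixel columns grow to the right and rows downward; lengths in mm; the calibration is good to about 2 mm. A picture is of the moment at which its call begins. There is no depth.
- manip.finish_job(): hands the job in; it is judged then, once.
Trained networks look in the newest picture that a camera, given by its name, has taken for a name from the list of things; names that differ only in an ending like _2 or _b are one class to them, and where a whole thing is asked for, a point or a joint stands for the part that bears it (a point fixed in the world has none). Each returns a list of dicts, best first, with "score" (0 to 1); they miss things now and then, are a little off and sometimes report something else, mostly with a low value. They report only what shows in the picture. A call takes as long as a camera call. They do not tell look-alikes from the thing itself.
- manip.cut_out(camera, name): "region" (384x512 bool, what is visible of it).
- manip.spot_point(camera, name): "xyz" ([x, y, z] in mm, in the coordinates of the camera as it stood for that picture, good to about 4 mm: a listed point, or the origin of a listed thing).
The state is a dict: "clock": time; "q": joint angles; "qd": joint speeds; "tau": joint torques, N m; "position": TCP position; "tcp_rot": TCP orientation; "contact_force": force on the tool from outside, world axes, zero at the start; "torque": the same for the moment, N m; "width": finger opening in mm; "grip_force": force on a finger pad.
Only numpy, scipy, OpenCV 4.12 (cv2) and the standard library are available. Lean on these libraries where they do the work, as an engineer would, in place of code of your own. Each camera call takes 0.05 s, during which the arm holds its last target. There are 200 camera calls.

## Working session

There is one attempt and no reset: what is moved stays moved. The work goes in short steps, Python scripts to look and compute and a tool call to move; the robot and the scene stay as the last step left them, time stands still between calls to the robot, and variables do not carry over. Pictures are saved under pics/ and viewed, at most 10 in all, crops included, and the job is handed in when it is done.

Besides the shell and the picture viewer there is one more tool, called after "Call:" by a JSON object that holds its "name" and its "arguments", one argument or row to a line. servo_tool: Moves the arm, as the interface text tells. Its arguments: {"type":"object","properties":{"moves":{"type":"array","items":{"type":"object","properties":{"offset":{"type":"array","items":{"type":"number"}},"rotation":{"type":"array","items":{"type":"number"}}}}},"claw":{"type":"number"},"grip_force":{"type":"number"}},"required":["moves"]}

```bash
mkdir -p pics; cat > h.py <<'E'
import numpy as np, cv2
from workcell import manip
def world(cam_pose,p): return (cam_pose@np.r_[p,1])[:3]
def spots(cam,names):
    im=manip.get_image(cam)
    for n in names:
        r=manip.spot_point(cam,n)
        print(cam,n,[(round(d['score'],2),world(im['pose'],d['xyz']).round(0).tolist()) for d in r[:3]])
    return im
def save(im,f): cv2.imwrite('pics/'+f,im['color'][:,:,::-1])
E
python3 - <<'E'
from h import *
s=manip.state();print(s)
for c in('top','side'):
    im=spots(c,['tray','tray_pull_top','tray_grip','tray_lip','stand','mat','box','tape_measure','adaptor'] if c=='top' else ['tray','tray_pull_top','tray_lip','stand','mat','box'])
    save(im,c+'0.png')
E
```

```text
{'clock': 0.0, 'q': array([ 8.92147029e+01,  2.05911651e+01,  6.33119275e-01, -1.83661603e-02,
       -7.01381769e+01, -1.65067828e+01]), 'qd': array([ 0.0050824 ,  0.04771744,  0.10443089,  0.00560125,  0.0305905 ,
       -0.02507554]), 'tau': array([ 8.45148634e-05, -5.82722747e+01,  2.93042600e+01,  6.99670047e+00,
        6.81356833e-03, -1.50049505e-04]), 'position': array([200.53118229, 643.99481278, 225.62630717]), 'tcp_rot': array([ 1.79902837e+02, -1.07882442e-02, -1.72983252e+01]), 'contact_force': array([ 0.34378083, -0.54284997,  0.96995126]), 'torque': array([ 0.00107967, -0.0114686 ,  0.05290519]), 'grip_force': 0.0, 'width': 87.27783605697205}
top tray [(0.96, [516.0, -171.0, -2.0])]
top tray_pull_top [(0.8, [504.0, -68.0, 60.0])]
top tray_grip [(0.81, [534.0, -294.0, 23.0])]
top tray_lip [(0.74, [473.0, -178.0, 7.0]), (0.54, [513.0, -213.0, 0.0])]
top stand [(0.91, [512.0, -303.0, -1.0])]
top mat [(0.73, [473.0, 15.0, -2.0]), (0.57, [720.0, 161.0, 1.0]), (0.3, [503.0, -68.0, 61.0])]
top box [(0.88, [484.0, 269.0, 2.0])]
top tape_measure [(0.84, [514.0, -139.0, 1.0])]
top adaptor [(0.75, [636.0, -2.0, 2.0]), (0.69, [515.0, -213.0, 4.0]), (0.41, [486.0, 271.0, 1.0])]
side tray [(0.61, [515.0, -177.0, -4.0])]
side tray_pull_top [(0.97, [507.0, -69.0, 60.0])]
side tray_lip [(0.64, [472.0, -178.0, 3.0])]
side stand [(0.63, [507.0, -309.0, -1.0])]
side mat [(0.64, [476.0, 16.0, -0.0])]
side box [(0.93, [487.0, 265.0, -3.0]), (0.72, [530.0, -294.0, 24.0]), (0.21, [520.0, -178.0, -4.0])]
```

```bash
python3 -c "
import cv2,numpy as np
cv2.imwrite('pics/a.png',cv2.resize(np.vstack([cv2.imread('pics/top0.png'),cv2.imread('pics/side0.png')]),None,fx=.78,fy=.78))"
```

```text
(no output)
```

View pics/a.png

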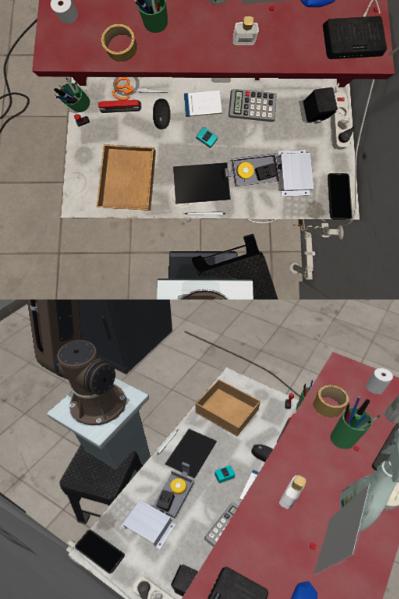

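The mat lies left of the tray, the box further left and the stand on the right. The turquoise block at about (205,137) in the top view is the look-alike. I'll go above the pull plate.

Call:
{"name": "servo_tool", "arguments": {
  "moves": [
    {"offset": [3.1, 3.7, 0.4]},
    {"offset": [6.2, 7.4, 0.8]},
    {"offset": [9.3, 11.1, 1.2]},
    {"offset": [12.4, 14.8, 1.6]},
    {"offset": [15.5, 18.5, 2.0]}
  ],
  "claw": 0.6
}}

```text
invalid input
```

Call:
{"name": "servo_tool", "arguments": {
  "moves": [
    {"offset": [3.1, 3.7, 0.4]},
    {"offset": [6.2, 7.4, 0.8]},
    {"offset": [9.3, 11.1, 1.2]},
    {"offset": [12.4, 14.8, 1.6]},
    {"offset": [15.5, 18.5, 2.0]}
  ]
}}

```text
invalid input
```

Call:
{"name": "servo_tool", "arguments": {
  "moves": [
    {"offset": [3.1, 3.7, 0.4]},
    {"offset": [6.2, 7.4, 0.8]},
    {"offset": [9.3, 11.1, 1.2]},
    {"offset": [12.4, 14.8, 1.6]},
    {"offset": [15.5, 18.5, 2.0]}
  ]
}}

```text
invalid input
```

Call:
{"name": "servo_tool", "arguments": {
  "moves": [
    {"offset": [3.6, 3.4, 0.5], "rotation": [0, 0, -8]},
    {"offset": [3.6, 3.4, 0.5], "rotation": [0, 0, -16]},
    {"offset": [3.6, 3.4, 0.5], "rotation": [0, 0, -24]},
    {"offset": [3.6, 3.4, 0.5], "rotation": [0, 0, -24]}
  ]
}}

```text
clock: 1.25
position: [225.1, 601.2, 221.9]
tcp_rot: [-180.0, -0.0, 6.8]
contact_force: [0.5, 0.1, -0.3]
width: 87.6
grip_force: 0.0
```

```bash
python3 - <<'E'
from h import *
s=manip.state();print(s['clock'],s['position'],s['tcp_rot'],s['q'],s['width'])
im=spots('wrist',['tray','tray_pull_top','tray_lip','tray_grip','mat']);save(im,'w1.png')
print(im['pose'].round(2))
# yaw of things from top camera masks, via back-projection to a plane
im=manip.get_image('top')
for n,z in (('mat',0),('box',60),('stand',48)):
    r=manip.cut_out('top',n)
    for d in r[:2]:
        v,u=np.nonzero(d['region'])
        c=np.stack([(u-im['cx'])/im['fx'],-(v-im['cy'])/im['fy'],-np.ones(len(u))])
        w=im['pose'][:3,:3]@c; o=im['pose'][:3,3]
        p=(o[:,None]+w*((z-o[2])/w[2]))[:2].T.astype(np.float32)
        print(n,round(d['score'],2),cv2.minAreaRect(p))
E
```

```text
1.25 [225.13279296 601.16592692 221.87034679] [-1.79972518e+02 -6.34425079e-03  6.80820604e+00] [ 8.68548095e+01  1.76124014e+01 -4.20459844e+00  1.61446876e-03
 -6.81548350e+01  9.95279773e+00] 87.62613651068449
wrist tray []
wrist tray_pull_top []
wrist tray_lip []
wrist tray_grip []
wrist mat []
[[ 1.2000e-01  9.6000e-01  2.6000e-01  2.9343e+02]
 [-9.9000e-01  1.2000e-01  3.0000e-02  6.0920e+02]
 [-0.0000e+00 -2.6000e-01  9.7000e-01  3.8117e+02]
 [ 0.0000e+00  0.0000e+00  0.0000e+00  1.0000e+00]]
mat 0.56 ((474.3863525390625, 12.489265441894531), (131.7864990234375, 191.48922729492188), 4.9377546310424805)
box 0.68 ((486.8802185058594, 262.7215576171875), (176.9895782470703, 208.68865966796875), 87.42611694335938)
box 0.38 ((513.8351440429688, -157.65621948242188), (94.44560241699219, 195.34129333496094), 8.683402061462402)
stand 0.68 ((505.8441467285156, -305.0499267578125), (153.74913024902344, 112.33628845214844), 2.9097015857696533)
stand 0.5 ((512.7440795898438, -158.6119384765625), (98.36688232421875, 200.87242126464844), 8.220602989196777)
```

View pics/w1.png

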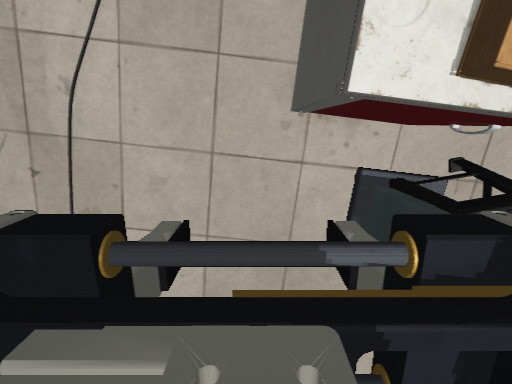

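The first three calls were refused, probably because they left out the rotation. The picture shows only floor and the counter's corner at top right. I'll continue with full rows.

Call:
{"name": "servo_tool", "arguments": {
  "moves": [
    {"offset": [1.2, 4.4, 0.4], "rotation": [0, 0, 0]},
    {"offset": [2.4, 8.8, 0.8], "rotation": [0, 0, 0]},
    {"offset": [3.6, 13.2, 1.2], "rotation": [0, 0, 0]},
    {"offset": [4.8, 17.6, 1.6], "rotation": [0, 0, 0]},
    {"offset": [6.0, 22.0, 2.0], "rotation": [0, 0, 0]}
  ],
  "claw": 0.6
}}

```text
clock: 2.25
position: [310.6, 388.2, 201.6]
tcp_rot: [-180.0, -0.0, 6.7]
contact_force: [0.8, 0.6, 0.4]
width: 55.3
grip_force: 0.0
```

Call:
{"name": "servo_tool", "arguments": {
  "moves": [
    {"offset": [1.2, 4.4, 0.4], "rotation": [0, 0, 0]},
    {"offset": [2.4, 8.8, 0.8], "rotation": [0, 0, 0]},
    {"offset": [3.6, 13.2, 1.2], "rotation": [0, 0, 0]},
    {"offset": [4.8, 17.6, 1.6], "rotation": [0, 0, 0]},
    {"offset": [6.0, 22.0, 2.0], "rotation": [0, 0, 0]}
  ]
}}

```text
clock: 2.75
position: [395.9, 176.8, 181.9]
tcp_rot: [-180.0, -0.1, 6.7]
contact_force: [0.8, 0.0, -0.1]
width: 52.9
grip_force: 0.0
```

Call:
{"name": "servo_tool", "arguments": {
  "moves": [
    {"offset": [1.2, 4.4, 0.4], "rotation": [0, 0, 0]},
    {"offset": [2.4, 8.8, 0.8], "rotation": [0, 0, 0]},
    {"offset": [3.6, 13.2, 1.2], "rotation": [0, 0, 0]},
    {"offset": [4.8, 17.6, 1.6], "rotation": [0, 0, 0]},
    {"offset": [6.0, 22.0, 2.0], "rotation": [0, 0, 0]}
  ]
}}

```text
clock: 3.25
position: [481.4, -35.0, 161.8]
tcp_rot: [-180.0, -0.1, 6.7]
contact_force: [1.1, 1.3, -0.1]
width: 52.2
grip_force: 0.0
```

Call:
{"name": "servo_tool", "arguments": {
  "moves": [
    {"offset": [1.9, 3.9, 0.2], "rotation": [0, 0, 0]},
    {"offset": [1.9, 3.9, 0.2], "rotation": [0, 0, 0]},
    {"offset": [1.9, 3.9, 0.2], "rotation": [0, 0, 0]}
  ]
}}

```text
clock: 3.55
position: [504.2, -70.8, 159.1]
tcp_rot: [180.0, 0.1, 6.5]
contact_force: [-0.2, -0.4, -0.0]
width: 52.8
grip_force: 0.0
```

```bash
python3 - <<'E'
from h import *
s=manip.state();print(s['clock'],s['position'],s['tcp_rot'],s['q'].round(1),s['width'])
im=spots('wrist',['tray','tray_pull_top','tray_lip','tray_grip','mat','tape_measure','adaptor']);save(im,'w2.png')
for c in('top','side'): spots(c,['tray_pull_top','tray_grip','tray_lip'])
E
```

```text
3.55 [504.18108481 -70.75471879 159.11696498] [1.79997536e+02 5.20137869e-02 6.52618436e+00] [ 14.1   8.2 -25.4  -0.  -56.4  82.4] 52.80866861982116
wrist tray [(0.64, [511.0, -174.0, 2.0])]
wrist tray_pull_top [(0.77, [500.0, -70.0, 64.0])]
wrist tray_lip [(0.97, [469.0, -180.0, 7.0])]
wrist tray_grip []
wrist mat [(0.8, [471.0, 13.0, -1.0])]
wrist tape_measure [(0.76, [511.0, -141.0, 3.0]), (0.62, [512.0, -305.0, 1.0])]
wrist adaptor [(0.97, [510.0, -212.0, 0.0]), (0.7, [633.0, -2.0, 1.0])]
top tray_pull_top [(0.93, [503.0, -68.0, 60.0])]
top tray_grip [(0.73, [531.0, -296.0, 27.0]), (0.32, [513.0, -136.0, 2.0])]
top tray_lip [(0.8, [471.0, -183.0, 4.0])]
side tray_pull_top [(0.83, [506.0, -68.0, 59.0])]
side tray_grip [(0.92, [533.0, -294.0, 25.0]), (0.52, [468.0, -179.0, 4.0])]
side tray_lip [(0.65, [472.0, -180.0, 2.0]), (0.61, [510.0, -140.0, 4.0])]
```

View pics/w2.png

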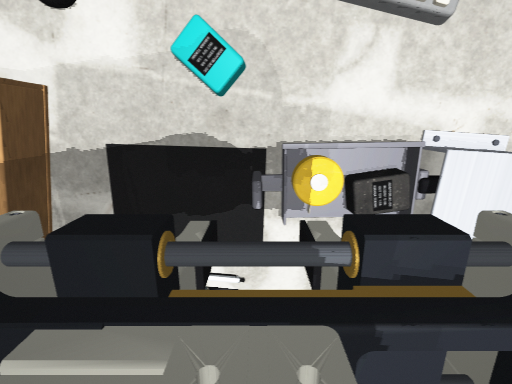

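The wrist view shows the pull plate at (257,190), directly ahead of the fingers, with the tape and adaptor in the tray and the mat to the left. I'll descend and pinch.

Call:
{"name": "servo_tool", "arguments": {
  "moves": [
    {"offset": [0, -0.15, 3], "rotation": [0, 0, 0]},
    {"offset": [0, -0.15, 6], "rotation": [0, 0, 0]},
    {"offset": [0, -0.15, 9], "rotation": [0, 0, 0]},
    {"offset": [0, -0.15, 11], "rotation": [0, 0, 0]},
    {"offset": [0, -0.15, 12.1], "rotation": [0, 0, 0]}
  ]
}}

```text
clock: 4.85
position: [503.1, -68.4, 36.8]
tcp_rot: [180.0, 0.1, 6.7]
contact_force: [-0.2, 0.5, 0.1]
width: 52.6
grip_force: 0.0
```

Call:
{"name": "servo_tool", "arguments": {
  "moves": [
    {"offset": [0, 0, 0], "rotation": [0, 0, 0]},
    {"offset": [0, 0, 0], "rotation": [0, 0, 0]},
    {"offset": [0, 0, 0], "rotation": [0, 0, 0]},
    {"offset": [0, 0, 0], "rotation": [0, 0, 0]},
    {"offset": [0, 0, 0], "rotation": [0, 0, 0]}
  ],
  "claw": 0,
  "grip_force": 25
}}

```text
clock: 5.35
position: [504.5, -68.1, 39.3]
tcp_rot: [-180.0, -0.1, 6.7]
contact_force: [0.2, -0.1, -0.9]
width: 18.3
grip_force: 0.0
```

Call:
{"name": "servo_tool", "arguments": {
  "moves": [
    {"offset": [0, 0, 0], "rotation": [0, 0, 0]},
    {"offset": [0, 0, 0], "rotation": [0, 0, 0]},
    {"offset": [0, 0, 0], "rotation": [0, 0, 0]}
  ]
}}

```text
clock: 5.65
position: [504.5, -68.2, 39.1]
tcp_rot: [180.0, -0.1, 6.7]
contact_force: [-1.1, -0.5, 6.6]
width: 9.7
grip_force: 25.0
```

Call:
{"name": "servo_tool", "arguments": {
  "moves": [
    {"offset": [-0.02, -0.3, 0], "rotation": [0, 0, 0]},
    {"offset": [-0.07, -0.9, 0], "rotation": [0, 0, 0]},
    {"offset": [-0.15, -1.8, 0], "rotation": [0, 0, 0]},
    {"offset": [-0.25, -2.9, 0], "rotation": [0, 0, 0]},
    {"offset": [-0.35, -4.0, 0], "rotation": [0, 0, 0]}
  ]
}}

```text
clock: 6.15
position: [496.2, -28.6, 38.9]
tcp_rot: [180.0, -0.0, 6.7]
contact_force: [1.3, -3.7, 5.8]
width: 9.6
grip_force: 25.0
```

Call:
{"name": "servo_tool", "arguments": {
  "moves": [
    {"offset": [-0.11, -1.2, 0], "rotation": [0, 0, 0]},
    {"offset": [-0.22, -2.4, 0], "rotation": [0, 0, 0]},
    {"offset": [-0.33, -3.6, 0], "rotation": [0, 0, 0]},
    {"offset": [-0.44, -4.8, 0], "rotation": [0, 0, 0]},
    {"offset": [-0.55, -6.0, 0], "rotation": [0, 0, 0]}
  ]
}}

```text
clock: 6.65
position: [483.5, 30.5, 38.9]
tcp_rot: [180.0, -0.0, 6.7]
contact_force: [0.5, -4.4, 6.7]
width: 9.9
grip_force: 25.0
```

Call:
{"name": "servo_tool", "arguments": {
  "moves": [
    {"offset": [-0.11, -1.2, 0], "rotation": [0, 0, 0]},
    {"offset": [-0.22, -2.4, 0], "rotation": [0, 0, 0]},
    {"offset": [-0.33, -3.6, 0], "rotation": [0, 0, 0]},
    {"offset": [-0.44, -4.8, 0], "rotation": [0, 0, 0]},
    {"offset": [-0.55, -6.0, 0], "rotation": [0, 0, 0]}
  ]
}}

```text
clock: 7.15
position: [470.8, 89.3, 38.9]
tcp_rot: [180.0, -0.0, 6.7]
contact_force: [1.6, -4.1, 6.7]
width: 9.9
grip_force: 25.0
```

Call:
{"name": "servo_tool", "arguments": {
  "moves": [
    {"offset": [-0.1, -1.0, 0], "rotation": [0, 0, 0]},
    {"offset": [-0.18, -1.8, 0], "rotation": [0, 0, 0]},
    {"offset": [-0.25, -2.5, 0], "rotation": [0, 0, 0]},
    {"offset": [-0.29, -2.9, 0], "rotation": [0, 0, 0]},
    {"offset": [-0.3, -3.1, 0], "rotation": [0, 0, 0]}
  ]
}}

```text
clock: 7.65
position: [464.2, 119.5, 38.9]
tcp_rot: [180.0, 0.0, 6.8]
contact_force: [0.4, -3.9, 7.8]
width: 10.1
grip_force: 25.0
```

```bash
python3 - <<'E'
from h import *
s=manip.state();print(s['clock'],s['position'],s['tcp_rot'],s['width'])
im=spots('top',['tray','tray_pull_top','tray_grip','tray_lip','stand','mat','tape_measure','adaptor'])
im=spots('side',['tray','tray_grip','tray_lip'])
im=spots('wrist',['tray','tray_grip','tray_lip','mat']);save(im,'w3.png')
E
```

```text
7.65 [464.16232383 119.49709199  38.86795527] [1.79951493e+02 1.05109659e-02 6.75330586e+00] 10.119649853833765
top tray [(0.94, [473.0, 15.0, 2.0])]
top tray_pull_top []
top tray_grip [(0.85, [490.0, -107.0, 29.0]), (0.55, [471.0, 54.0, 4.0])]
top tray_lip [(0.93, [431.0, 12.0, 5.0])]
top stand [(0.86, [515.0, -305.0, -0.0])]
top mat [(0.67, [474.0, -24.0, 5.0])]
top tape_measure [(0.4, [470.0, 53.0, 5.0])]
top adaptor [(0.94, [638.0, -2.0, -0.0]), (0.81, [473.0, -24.0, 2.0]), (0.69, [747.0, 309.0, -2.0])]
side tray [(0.67, [477.0, 11.0, -2.0])]
side tray_grip [(0.77, [491.0, -101.0, 24.0]), (0.61, [429.0, 9.0, 3.0])]
side tray_lip [(0.69, [430.0, 10.0, 4.0]), (0.22, [473.0, -24.0, 1.0])]
wrist tray [(0.7, [475.0, 14.0, 8.0])]
wrist tray_grip []
wrist tray_lip []
wrist mat []
```

View pics/w3.png

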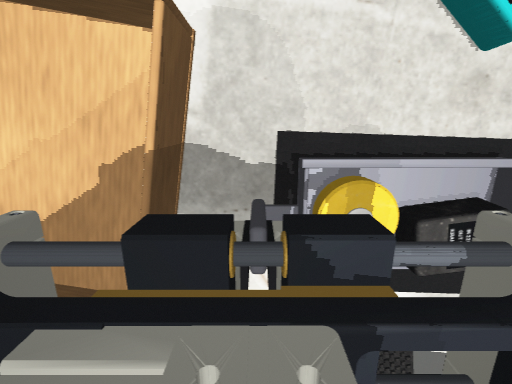

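The tray is centred on the mat, with the tape at (358,210) and the adaptor at (445,235) still in it. I'll let go, rise and turn over to the handle.

Call:
{"name": "servo_tool", "arguments": {
  "moves": [
    {"offset": [0, 0, 0], "rotation": [0, 0, 0]},
    {"offset": [0, 0, 0], "rotation": [0, 0, 0]},
    {"offset": [0, 0, 0], "rotation": [0, 0, 0]},
    {"offset": [0, 0, 0], "rotation": [0, 0, 0]}
  ],
  "claw": 0.5
}}

```text
clock: 8.95
position: [464.1, 119.5, 38.3]
tcp_rot: [180.0, 0.0, 6.7]
contact_force: [0.1, -0.2, 0.0]
width: 36.3
grip_force: 0.0
```

Call:
{"name": "servo_tool", "arguments": {
  "moves": [
    {"offset": [0, 0, -1], "rotation": [0, 0, 0]},
    {"offset": [0, 0, -4], "rotation": [0, 0, 0]},
    {"offset": [0, 0, -7.5], "rotation": [0, 0, 0]},
    {"offset": [0, 0, -10], "rotation": [0, 0, 0]}
  ]
}}

```text
clock: 9.35
position: [464.8, 119.7, 141.3]
tcp_rot: [-180.0, -0.1, 6.7]
contact_force: [0.5, 0.3, -0.7]
width: 44.1
grip_force: 0.0
```

Call:
{"name": "servo_tool", "arguments": {
  "moves": [
    {"offset": [0, 4.3, 0], "rotation": [0, 0, 8]},
    {"offset": [0, 8.6, 0], "rotation": [0, 0, 16]},
    {"offset": [0, 12.9, 0], "rotation": [0, 0, 24]},
    {"offset": [-0.1, 17.2, 0], "rotation": [0, 0, 32]},
    {"offset": [-0.1, 21.7, 0], "rotation": [0, 0, 40]}
  ]
}}

```text
clock: 9.85
position: [488.7, -97.7, 139.6]
tcp_rot: [-180.0, -0.0, -33.6]
contact_force: [1.4, -0.4, 0.4]
width: 43.9
grip_force: 0.0
```

Call:
{"name": "servo_tool", "arguments": {
  "moves": [
    {"offset": [0, 0, 0], "rotation": [0, 0, 8.5]},
    {"offset": [0, 0, 0], "rotation": [0, 0, 17]},
    {"offset": [0, 0, 0], "rotation": [0, 0, 25]},
    {"offset": [0, 0, 0], "rotation": [0, 0, 33]},
    {"offset": [0, 0, 0], "rotation": [0, 0, 41]}
  ]
}}

```text
clock: 10.35
position: [488.6, -96.3, 139.3]
tcp_rot: [-180.0, -0.0, -74.6]
contact_force: [0.6, -1.0, -0.3]
width: 44.0
grip_force: 0.0
```

Call:
{"name": "servo_tool", "arguments": {
  "moves": [
    {"offset": [0, 0, 0], "rotation": [0, 0, 8]},
    {"offset": [0, 0, 0], "rotation": [0, 0, 9]},
    {"offset": [0, 0, 0], "rotation": [0, 0, 9]}
  ]
}}

```text
clock: 10.65
position: [488.7, -96.2, 139.0]
tcp_rot: [-180.0, 0.0, -83.1]
contact_force: [-0.8, 0.2, -0.2]
width: 43.8
grip_force: 0.0
```

```bash
python3 - <<'E'
from h import *
s=manip.state();print(s['clock'],s['position'],s['tcp_rot'],s['q'].round(1),s['width'])
N=['tray','tray_pull_top','tray_grip','tray_lip','tape_measure','adaptor','box','mat']
spots('top',N);spots('side',N)
im=spots('wrist',N);save(im,'w4.png')
E
```

```text
10.65 [488.72038646 -96.17168051 139.03690441] [-1.79973031e+02  7.01180885e-04 -8.31150154e+01] [ 11.5   8.4 -28.3   0.  -53.3  -4.6] 43.84357629883016
top tray [(0.66, [472.0, 17.0, -1.0])]
top tray_pull_top [(0.44, [511.0, -307.0, -0.0])]
top tray_grip []
top tray_lip [(0.5, [431.0, 6.0, 4.0])]
top tape_measure [(0.73, [474.0, 19.0, 3.0])]
top adaptor [(0.7, [474.0, -25.0, 3.0]), (0.68, [637.0, -3.0, 2.0])]
top box [(0.95, [488.0, 273.0, 3.0])]
top mat []
side tray [(0.8, [478.0, 16.0, -3.0])]
side tray_pull_top [(0.7, [466.0, 121.0, 59.0])]
side tray_grip [(0.69, [490.0, -105.0, 24.0])]
side tray_lip []
side tape_measure [(0.54, [468.0, 48.0, 4.0]), (0.43, [720.0, 156.0, 3.0])]
side adaptor [(0.82, [636.0, -7.0, -1.0]), (0.58, [472.0, -19.0, 2.0])]
side box [(0.85, [486.0, 265.0, -5.0])]
side mat [(0.74, [473.0, 15.0, 2.0]), (0.22, [506.0, -308.0, -3.0])]
wrist tray [(0.58, [472.0, 14.0, 1.0])]
wrist tray_pull_top []
wrist tray_grip [(0.9, [489.0, -102.0, 21.0])]
wrist tray_lip [(0.75, [429.0, 9.0, 7.0])]
wrist tape_measure [(0.72, [473.0, 48.0, 2.0])]
wrist adaptor [(0.79, [469.0, -19.0, -0.0])]
wrist box []
wrist mat []
```

View pics/w4.png

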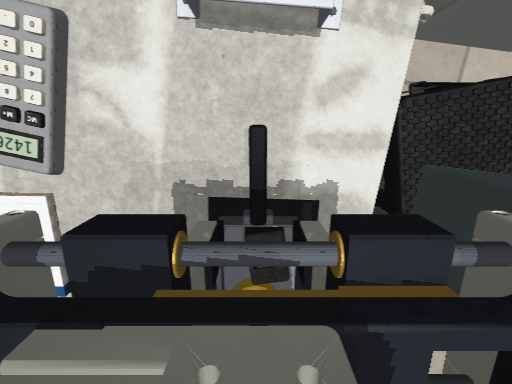

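The handle at (258,175) lies centred between the fingers. I'll descend and grip firmly.

Call:
{"name": "servo_tool", "arguments": {
  "moves": [
    {"offset": [0, 0, 4], "rotation": [0, 0, 0]},
    {"offset": [0, 0, 8], "rotation": [0, 0, 0]},
    {"offset": [0, 0, 11], "rotation": [0, 0, 0]},
    {"offset": [0, 0, 12.8], "rotation": [0, 0, 0]},
    {"offset": [0, 0, 13.3], "rotation": [0, 0, 0]}
  ]
}}

```text
clock: 12.5
position: [487.2, -96.4, 3.5]
tcp_rot: [179.8, -0.0, -83.3]
contact_force: [0.2, -0.2, 1.2]
width: 43.9
grip_force: 0.0
```

Call:
{"name": "servo_tool", "arguments": {
  "moves": [
    {"offset": [0, 0, 0], "rotation": [0, 0, 0]},
    {"offset": [0, 0, 0], "rotation": [0, 0, 0]},
    {"offset": [0, 0, 0], "rotation": [0, 0, 0]},
    {"offset": [0, 0, 0], "rotation": [0, 0, 0]},
    {"offset": [0, 0, 0], "rotation": [0, 0, 0]}
  ],
  "claw": 0,
  "grip_force": 42
}}

```text
clock: 13.0
position: [489.3, -96.1, 6.5]
tcp_rot: [-179.9, -0.0, -83.3]
contact_force: [-2.3, 0.1, 5.7]
width: 17.9
grip_force: 42.0
```

Call:
{"name": "servo_tool", "arguments": {
  "moves": [
    {"offset": [0, 0, 0], "rotation": [0, 0, 0]},
    {"offset": [0, 0, 0], "rotation": [0, 0, 0]},
    {"offset": [0, 0, 0], "rotation": [0, 0, 0]}
  ]
}}

```text
clock: 13.3
position: [489.3, -96.1, 6.5]
tcp_rot: [-179.9, -0.0, -83.3]
contact_force: [-1.2, -0.2, 6.8]
width: 17.6
grip_force: 42.0
```

The handle is gripped at 17.6 mm. Tipping over the box is easier for the arm with the tray turned so its open side faces right, so I'll work out a gentle carry to there.

```bash
cat > plan.py <<'E'
import sys,numpy as np
# plan x0 y0 z0 yaw0 x1 y1 z1 yaw1 rows : level move, smooth start/stop
a=list(map(float,sys.argv[1:10]));A,B,n=np.array(a[:4]),np.array(a[4:8]),int(a[8])
t=np.arange(n+1)/n; r=.3
v=np.minimum(1,np.minimum(t/r,(1-t)/r)); v=np.where(v<1,v*v*(3-2*v),v); s=np.r_[0,np.cumsum((v[1:]+v[:-1])/2)]; s/=s[-1]
P=A+s[:,None]*(B-A)
for k in range(0,n,5):
    p=P[k];y=np.radians(p[3]);R=np.array([[np.cos(y),np.sin(y),0],[np.sin(y),-np.cos(y),0],[0,0,-1]])
    print('['+', '.join('{"offset": [%.1f, %.1f, %.1f], "rotation": [0, 0, %.1f]}'%(*(R.T@(q[:3]-p[:3])/10),-(q[3]-p[3])) for q in P[k+1:k+6])+']')
E
python3 plan.py 489 -96 6.5 -83.3 489 -96 111.5 -83.3 10; echo; python3 plan.py 489 -96 111.5 -83.3 600 312 111.5 -2.6 35
```

```text
[{"offset": [0.0, 0.0, -0.2], "rotation": [0, 0, -0.0]}, {"offset": [0.0, 0.0, -0.9], "rotation": [0, 0, -0.0]}, {"offset": [0.0, 0.0, -2.2], "rotation": [0, 0, -0.0]}, {"offset": [0.0, 0.0, -3.8], "rotation": [0, 0, -0.0]}, {"offset": [0.0, 0.0, -5.2], "rotation": [0, 0, -0.0]}]
[{"offset": [0.0, 0.0, -1.5], "rotation": [0, 0, -0.0]}, {"offset": [0.0, 0.0, -3.0], "rotation": [0, 0, -0.0]}, {"offset": [0.0, 0.0, -4.3], "rotation": [0, 0, -0.0]}, {"offset": [0.0, 0.0, -5.1], "rotation": [0, 0, -0.0]}, {"offset": [0.0, 0.0, -5.2], "rotation": [0, 0, -0.0]}]

[{"offset": [-0.0, -0.0, 0.0], "rotation": [0, 0, -0.0]}, {"offset": [-0.1, -0.0, 0.0], "rotation": [0, 0, -0.2]}, {"offset": [-0.4, -0.1, 0.0], "rotation": [0, 0, -0.7]}, {"offset": [-0.8, -0.3, 0.0], "rotation": [0, 0, -1.6]}, {"offset": [-1.4, -0.6, 0.0], "rotation": [0, 0, -2.9]}]
[{"offset": [-0.8, -0.4, 0.0], "rotation": [0, 0, -1.8]}, {"offset": [-1.9, -0.9, 0.0], "rotation": [0, 0, -4.0]}, {"offset": [-3.1, -1.5, 0.0], "rotation": [0, 0, -6.6]}, {"offset": [-4.6, -2.1, 0.0], "rotation": [0, 0, -9.6]}, {"offset": [-6.1, -2.8
[... 768 characters left out ...]
 [0, 0, -9.9]}, {"offset": [-2.3, -6.5, 0.0], "rotation": [0, 0, -13.2]}, {"offset": [-2.9, -8.1, 0.0], "rotation": [0, 0, -16.5]}]
[{"offset": [-0.1, -1.7, 0.0], "rotation": [0, 0, -3.2]}, {"offset": [-0.2, -3.2, 0.0], "rotation": [0, 0, -6.2]}, {"offset": [-0.2, -4.6, 0.0], "rotation": [0, 0, -8.8]}, {"offset": [-0.3, -5.8, 0.0], "rotation": [0, 0, -11.0]}, {"offset": [-0.4, -6.7, 0.0], "rotation": [0, 0, -12.8]}]
[{"offset": [0.1, -0.7, 0.0], "rotation": [0, 0, -1.3]}, {"offset": [0.2, -1.1, 0.0], "rotation": [0, 0, -2.2]}, {"offset": [0.2, -1.4, 0.0], "rotation": [0, 0, -2.6]}, {"offset": [0.3, -1.5, 0.0], "rotation": [0, 0, -2.8]}, {"offset": [0.3, -1.5, 0.0], "rotation": [0, 0, -2.9]}]
```

Call:
{"name": "servo_tool", "arguments": {
  "moves": [
    {"offset": [0, 0, -0.2], "rotation": [0, 0, 0]},
    {"offset": [0, 0, -0.9], "rotation": [0, 0, 0]},
    {"offset": [0, 0, -2.2], "rotation": [0, 0, 0]},
    {"offset": [0, 0, -3.8], "rotation": [0, 0, 0]},
    {"offset": [0, 0, -5.2], "rotation": [0, 0, 0]}
  ]
}}

```text
clock: 13.8
position: [488.3, -96.2, 58.4]
tcp_rot: [180.0, -0.0, -83.3]
contact_force: [0.6, 0.3, -2.4]
width: 17.5
grip_force: 42.0
```

Call:
{"name": "servo_tool", "arguments": {
  "moves": [
    {"offset": [0, 0, -1.5], "rotation": [0, 0, 0]},
    {"offset": [0, 0, -3.0], "rotation": [0, 0, 0]},
    {"offset": [0, 0, -4.3], "rotation": [0, 0, 0]},
    {"offset": [0, 0, -5.1], "rotation": [0, 0, 0]},
    {"offset": [0, 0, -5.3], "rotation": [0, 0, 0]}
  ]
}}

```text
clock: 14.3
position: [489.0, -96.1, 111.5]
tcp_rot: [-179.9, 0.0, -83.3]
contact_force: [0.3, 0.5, -2.5]
width: 17.7
grip_force: 42.0
```

```bash
python3 - <<'E'
from h import *
s=manip.state();print(s['clock'],s['position'],s['tcp_rot'],s['width'],s['torque'])
im=spots('side',['tray_grip','tray_lip','tray_pull_top','tape_measure','adaptor']);save(im,'s5.png')
cv2.imwrite('pics/s5c.png',cv2.resize(im['color'][60:260,140:400,::-1],None,fx=2.5,fy=2.5))
E
```

```text
14.3 [488.96352468 -96.12346413 111.50155591] [-1.79919392e+02  5.14598891e-03 -8.32929029e+01] 17.654147757397055 [-0.12645901 -0.10009959  0.02304208]
side tray_grip [(0.63, [488.0, -102.0, 126.0]), (0.59, [469.0, 48.0, 108.0])]
side tray_lip []
side tray_pull_top [(0.73, [467.0, 122.0, 165.0]), (0.65, [476.0, 12.0, 100.0])]
side tape_measure [(0.62, [471.0, 46.0, 106.0])]
side adaptor [(0.59, [635.0, -7.0, -3.0])]
```

View pics/s5c.png

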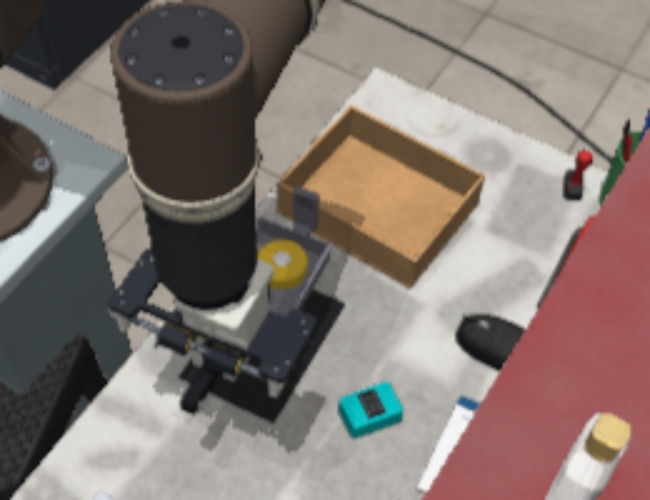

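The tray hangs level with the tape at about (280,265) in the crop, and the box is clear ahead. Next is the carry.

Call:
{"name": "servo_tool", "arguments": {
  "moves": [
    {"offset": [0, 0, 0], "rotation": [0, 0, 0]},
    {"offset": [-0.1, 0, 0], "rotation": [0, 0, -0.2]},
    {"offset": [-0.4, -0.1, 0], "rotation": [0, 0, -0.7]},
    {"offset": [-0.8, -0.3, 0], "rotation": [0, 0, -1.6]},
    {"offset": [-1.4, -0.6, 0], "rotation": [0, 0, -2.9]}
  ]
}}

```text
clock: 15.1
position: [493.1, -81.2, 110.6]
tcp_rot: [-180.0, 0.0, -80.3]
contact_force: [0.3, 0.4, -1.6]
width: 17.4
grip_force: 42.0
```

Call:
{"name": "servo_tool", "arguments": {
  "moves": [
    {"offset": [-0.8, -0.4, 0], "rotation": [0, 0, -1.8]},
    {"offset": [-1.9, -0.9, 0], "rotation": [0, 0, -4.0]},
    {"offset": [-3.1, -1.5, 0], "rotation": [0, 0, -6.6]},
    {"offset": [-4.6, -2.1, 0], "rotation": [0, 0, -9.6]},
    {"offset": [-6.1, -2.8, 0], "rotation": [0, 0, -12.8]}
  ]
}}

```text
clock: 15.6
position: [510.7, -15.2, 110.5]
tcp_rot: [-180.0, 0.0, -67.3]
contact_force: [-0.1, 0.5, -2.0]
width: 17.5
grip_force: 42.0
```

Call:
{"name": "servo_tool", "arguments": {
  "moves": [
    {"offset": [-1.4, -1.0, 0], "rotation": [0, 0, -3.3]},
    {"offset": [-2.7, -2.1, 0], "rotation": [0, 0, -6.6]},
    {"offset": [-4.1, -3.2, 0], "rotation": [0, 0, -9.9]},
    {"offset": [-5.5, -4.2, 0], "rotation": [0, 0, -13.2]},
    {"offset": [-6.8, -5.3, 0], "rotation": [0, 0, -16.5]}
  ]
}}

```text
clock: 16.1
position: [533.7, 68.1, 110.5]
tcp_rot: [180.0, 0.0, -50.8]
contact_force: [0.7, 0.6, -2.8]
width: 17.7
grip_force: 42.0
```

Call:
{"name": "servo_tool", "arguments": {
  "moves": [
    {"offset": [-1.0, -1.4, 0], "rotation": [0, 0, -3.3]},
    {"offset": [-2.0, -2.8, 0], "rotation": [0, 0, -6.6]},
    {"offset": [-3.0, -4.2, 0], "rotation": [0, 0, -9.9]},
    {"offset": [-4.1, -5.6, 0], "rotation": [0, 0, -13.2]},
    {"offset": [-5.1, -7.0, 0], "rotation": [0, 0, -16.5]}
  ]
}}

```text
clock: 16.6
position: [556.1, 151.8, 110.4]
tcp_rot: [180.0, 0.0, -34.3]
contact_force: [-0.8, -0.0, -1.7]
width: 17.8
grip_force: 42.0
```

Call:
{"name": "servo_tool", "arguments": {
  "moves": [
    {"offset": [-0.6, -1.6, 0], "rotation": [0, 0, -3.3]},
    {"offset": [-1.2, -3.3, 0], "rotation": [0, 0, -6.6]},
    {"offset": [-1.7, -4.9, 0], "rotation": [0, 0, -9.9]},
    {"offset": [-2.3, -6.5, 0], "rotation": [0, 0, -13.2]},
    {"offset": [-2.9, -8.1, 0], "rotation": [0, 0, -16.5]}
  ]
}}

```text
clock: 17.1
position: [578.1, 234.9, 110.3]
tcp_rot: [180.0, 0.0, -17.8]
contact_force: [0.7, 0.6, -2.6]
width: 18.0
grip_force: 42.0
```

Call:
{"name": "servo_tool", "arguments": {
  "moves": [
    {"offset": [-0.1, -1.7, 0], "rotation": [0, 0, -3.2]},
    {"offset": [-0.2, -3.2, 0], "rotation": [0, 0, -6.2]},
    {"offset": [-0.2, -4.6, 0], "rotation": [0, 0, -8.8]},
    {"offset": [-0.3, -5.8, 0], "rotation": [0, 0, -11.0]},
    {"offset": [-0.4, -6.7, 0], "rotation": [0, 0, -12.8]}
  ]
}}

```text
clock: 17.6
position: [595.0, 299.6, 110.2]
tcp_rot: [180.0, 0.0, -5.1]
contact_force: [-0.3, -0.1, -2.6]
width: 17.6
grip_force: 42.0
```

Call:
{"name": "servo_tool", "arguments": {
  "moves": [
    {"offset": [0.1, -0.7, 0], "rotation": [0, 0, -1.3]},
    {"offset": [0.2, -1.1, 0], "rotation": [0, 0, -2.2]},
    {"offset": [0.2, -1.4, 0], "rotation": [0, 0, -2.6]},
    {"offset": [0.3, -1.5, 0], "rotation": [0, 0, -2.8]},
    {"offset": [0.3, -1.5, 0], "rotation": [0, 0, -2.9]}
  ]
}}

```text
clock: 18.1
position: [599.5, 312.5, 110.6]
tcp_rot: [-180.0, -0.0, -2.4]
contact_force: [-0.1, -0.4, -2.2]
width: 17.6
grip_force: 42.0
```

```bash
python3 - <<'E'
from h import *
s=manip.state();print(s['clock'],s['position'],s['tcp_rot'],s['width'],s['q'].round(1))
im=spots('side',['tray','tray_grip','tray_lip','tray_pull_top','box','tape_measure','adaptor'])
it=spots('top',['tray','tray_grip','tray_lip','box','tape_measure','adaptor'])
cv2.imwrite('pics/c6.png',cv2.resize(np.vstack([im['color'][60:260,200:430,::-1],it['color'][100:290,60:290,::-1]]),None,fx=1.5,fy=1.5))
E
```

```text
18.1 [599.52632785 312.53090799 110.62300671] [-1.79997652e+02 -1.66460733e-03 -2.40499102e+00] 17.560138359867306 [ 44.   25.6  -7.5  -0.  -57.   43.6]
side tray [(0.58, [489.0, 315.0, 99.0])]
side tray_grip [(0.83, [607.0, 313.0, 127.0])]
side tray_lip [(0.66, [605.0, 314.0, 124.0]), (0.61, [486.0, 268.0, 105.0]), (0.32, [449.0, 312.0, 107.0])]
side tray_pull_top [(0.57, [384.0, 323.0, 164.0])]
side box [(0.92, [486.0, 263.0, -1.0]), (0.52, [607.0, 315.0, 126.0])]
side tape_measure []
side adaptor [(0.88, [635.0, -2.0, -4.0]), (0.64, [525.0, 306.0, 107.0])]
top tray [(0.98, [487.0, 318.0, 105.0])]
top tray_grip []
top tray_lip [(0.66, [486.0, 269.0, 105.0])]
top box [(0.94, [488.0, 270.0, 3.0])]
top tape_measure [(0.6, [456.0, 319.0, 108.0]), (0.45, [486.0, 320.0, 105.0])]
top adaptor [(0.61, [636.0, -1.0, 2.0]), (0.61, [453.0, 321.0, 108.0]), (0.55, [530.0, 304.0, 105.0])]
```

View pics/c6.png

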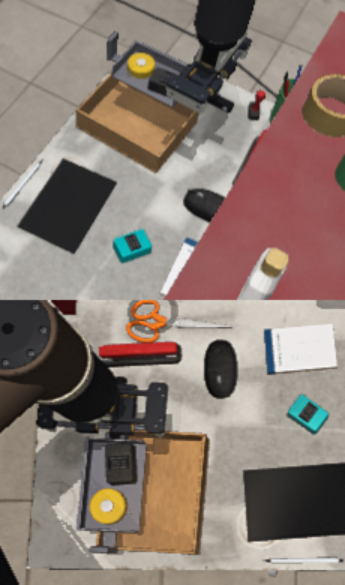

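The load is intact, the tray lies over the box's left part and its lip runs about along the box's middle. I'll start tipping.

Call:
{"name": "servo_tool", "arguments": {
  "moves": [
    {"offset": [0, 0, 0], "rotation": [1, 0, 0]},
    {"offset": [0, 0, 0], "rotation": [3, 0, 0]},
    {"offset": [0, 0, 0], "rotation": [6, 0, 0]},
    {"offset": [0, 0, 0], "rotation": [8, 0, 0]},
    {"offset": [0, 0, 0], "rotation": [10, 0, 0]}
  ]
}}

```text
clock: 19.35
position: [599.5, 312.5, 110.8]
tcp_rot: [-169.9, -0.0, -2.4]
contact_force: [-0.3, 0.7, -3.0]
width: 18.0
grip_force: 42.0
```

```bash
python3 - <<'E'
from h import *
s=manip.state();print(s['clock'],s['position'],s['tcp_rot'],s['q'].round(1))
spots('top',['tray_lip','tray_pull_top']);spots('side',['tray_lip','tray_pull_top','tray_grip'])
E
```

```text
19.35 [599.5036116  312.54746517 110.78963107] [-1.69868504e+02 -2.37541159e-02 -2.39962994e+00] [ 39.5  23.3  -8.1  -9.5 -52.2  53.6]
top tray_lip [(0.7, [488.0, 275.0, 99.0]), (0.33, [369.0, 5.0, -2.0])]
top tray_pull_top [(0.58, [381.0, 311.0, 164.0])]
side tray_lip [(0.7, [485.0, 271.0, 99.0]), (0.7, [473.0, 14.0, -2.0])]
side tray_pull_top [(0.6, [386.0, 315.0, 161.0])]
side tray_grip [(0.75, [604.0, 312.0, 131.0])]
```

Call:
{"name": "servo_tool", "arguments": {
  "moves": [
    {"offset": [0, 0, 0], "rotation": [4, 0, 0]},
    {"offset": [0, 0, 0], "rotation": [9, 0, 0]},
    {"offset": [0, 0, 0], "rotation": [14, 0, 0]},
    {"offset": [0, 0, 0], "rotation": [19, 0, 0]},
    {"offset": [0, 0, 0], "rotation": [24, 0, 0]}
  ]
}}

```text
clock: 20.2
position: [599.6, 313.5, 111.2]
tcp_rot: [-145.8, -0.1, -2.3]
contact_force: [-0.4, -0.9, -3.1]
width: 17.8
grip_force: 42.0
```

Call:
{"name": "servo_tool", "arguments": {
  "moves": [
    {"offset": [0, 0, 0], "rotation": [4, 0, 0]},
    {"offset": [0, 0, 0], "rotation": [8, 0, 0]},
    {"offset": [0, 0, 0], "rotation": [11, 0, 0]},
    {"offset": [0, 0, 0], "rotation": [11.5, 0, 0]},
    {"offset": [0, 0, 0], "rotation": [11.5, 0, 0]}
  ]
}}

```text
clock: 20.7
position: [599.8, 312.1, 110.0]
tcp_rot: [-134.6, 0.0, -2.4]
contact_force: [-0.1, 0.0, -1.0]
width: 17.7
grip_force: 42.0
```

Call:
{"name": "servo_tool", "arguments": {
  "moves": [
    {"offset": [0, 0, 0], "rotation": [0, 0, 0]},
    {"offset": [0, 0, 0], "rotation": [0, 0, 0]},
    {"offset": [0, 0, 0], "rotation": [0, 0, 0]},
    {"offset": [0, 0, 0], "rotation": [0, 0, 0]},
    {"offset": [0, 0, 0], "rotation": [0, 0, 0]}
  ]
}}

```text
clock: 21.2
position: [599.3, 313.1, 110.8]
tcp_rot: [-134.5, -0.0, -2.4]
contact_force: [0.4, -1.0, -1.2]
width: 17.6
grip_force: 42.0
```

Call:
{"name": "servo_tool", "arguments": {
  "moves": [
    {"offset": [0, 0, 0], "rotation": [0, 0, 0]},
    {"offset": [0, 0, 0], "rotation": [0, 0, 0]},
    {"offset": [0, 0, 0], "rotation": [0, 0, 0]},
    {"offset": [0, 0, 0], "rotation": [0, 0, 0]},
    {"offset": [0, 0, 0], "rotation": [0, 0, 0]}
  ]
}}

```text
clock: 21.7
position: [599.5, 312.7, 110.5]
tcp_rot: [-134.5, 0.0, -2.4]
contact_force: [-0.1, -0.8, -2.0]
width: 17.4
grip_force: 42.0
```

```bash
python3 - <<'E'
from h import *
s=manip.state();print(s['clock'],s['position'],s['tcp_rot'],s['q'].round(1))
im=spots('side',['tray','tray_lip','tray_pull_top','tray_grip','tape_measure','adaptor'])
it=spots('top',['tape_measure','adaptor','tray_lip'])
cv2.imwrite('pics/c7.png',cv2.resize(np.vstack([im['color'][60:260,200:430,::-1],it['color'][100:290,60:290,::-1]]),None,fx=1.5,fy=1.5))
E
```

```text
21.7 [599.46422279 312.65785962 110.5212707 ] [-1.34501140e+02  3.37328850e-03 -2.39690595e+00] [ 15.3  25.2  -5.  -53.9 -57.3 102.1]
side tray [(0.54, [740.0, 307.0, 2.0])]
side tray_lip []
side tray_pull_top [(0.79, [386.0, 285.0, 148.0]), (0.32, [446.0, 240.0, 27.0]), (0.27, [720.0, 156.0, -0.0])]
side tray_grip []
side tape_measure [(0.65, [450.0, 241.0, 29.0])]
side adaptor [(0.77, [634.0, -5.0, -7.0]), (0.52, [520.0, 218.0, 41.0])]
top tape_measure []
top adaptor [(0.57, [633.0, -4.0, 2.0])]
top tray_lip [(0.32, [512.0, -308.0, 2.0])]
```

View pics/c7.png

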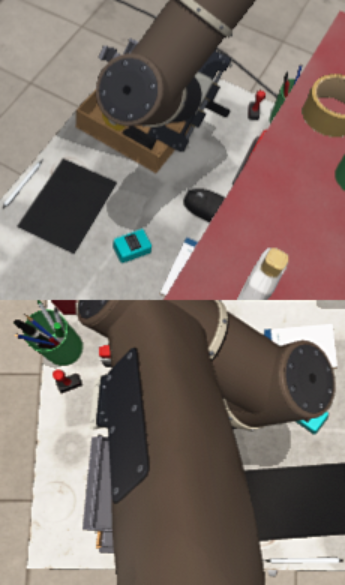

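The arm hides the tray, but the tape shows in the box at (115,125) of the crop. I'll rise a little while tipped so anything leaning on the lip drops, then check before levelling.

Call:
{"name": "servo_tool", "arguments": {
  "moves": [
    {"offset": [0, -0.3, -0.3], "rotation": [0, 0, 0]},
    {"offset": [0, -1, -1], "rotation": [0, 0, 0]},
    {"offset": [0, -1.9, -1.9], "rotation": [0, 0, 0]},
    {"offset": [0, -2.6, -2.6], "rotation": [0, 0, 0]},
    {"offset": [0, -3, -3], "rotation": [0, 0, 0]}
  ]
}}

```text
clock: 22.75
position: [600.0, 312.5, 155.3]
tcp_rot: [-134.5, -0.1, -2.4]
contact_force: [0.7, -0.4, -0.8]
width: 17.7
grip_force: 42.0
```

```bash
python3 - <<'E'
from h import *
s=manip.state();print(s['clock'],s['position'],s['tcp_rot'],s['contact_force'])
im=spots('side',['tape_measure','adaptor']);spots('wrist',['tape_measure','adaptor','tray'])
iw=manip.get_image('wrist')
cv2.imwrite('pics/c8.png',np.hstack([cv2.resize(im['color'][80:180,230:350,::-1],(480,400)),cv2.resize(iw['color'][:,:,::-1],(320,240)).copy() if 0 else cv2.resize(iw['color'][:,:,::-1],(320,400))]))
E
```

```text
22.75 [599.9878439  312.52713332 155.28311645] [-134.45828531   -0.14775068   -2.38014587] [ 0.67868682 -0.35548894 -0.8320083 ]
side tape_measure [(0.52, [448.0, 239.0, 29.0]), (0.49, [473.0, 13.0, -1.0])]
side adaptor [(0.85, [636.0, -4.0, -6.0]), (0.74, [524.0, 221.0, 41.0])]
wrist tape_measure [(0.75, [452.0, 242.0, 30.0])]
wrist adaptor []
wrist tray []
```

View pics/c8.png

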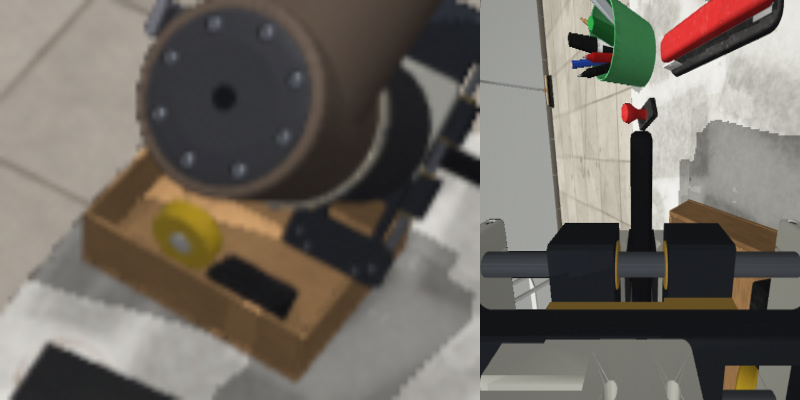

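Both items are in the box: the tape at (190,235), standing on its edge, and the adaptor at (255,285). I'll level the tray and carry it back.

```bash
python3 plan.py 600 312.5 155 -2.4 484 -97.5 110 -85 25;echo; python3 plan.py 484 -97.5 110 -85 484 -97.5 7 -85 15
```

```text
[{"offset": [-0.0, 0.1, 0.0], "rotation": [0, 0, 0.1]}, {"offset": [-0.1, 0.3, 0.0], "rotation": [0, 0, 0.6]}, {"offset": [-0.2, 0.9, 0.1], "rotation": [0, 0, 1.9]}, {"offset": [-0.5, 2.0, 0.2], "rotation": [0, 0, 4.0]}, {"offset": [-0.8, 3.5, 0.4], "rotation": [0, 0, 7.1]}]
[{"offset": [-0.2, 2.0, 0.2], "rotation": [0, 0, 3.9]}, {"offset": [-0.5, 4.3, 0.5], "rotation": [0, 0, 8.3]}, {"offset": [-0.7, 6.7, 0.7], "rotation": [0, 0, 13.0]}, {"offset": [-1.0, 9.1, 1.0], "rotation": [0, 0, 17.7]}, {"offset": [-1.3, 11.5, 1.2], "rotation": [0, 0, 22.4]}]
[{"offset": [0.7, 2.3, 0.3], "rotation": [0, 0, 4.7]}, {"offset": [1.4, 4.7, 0.5], "rotation": [0, 0, 9.4]}, {"offset": [2.0, 7.0, 0.8], "rotation": [0, 0, 14.2]}, {"offset": [2.7, 9.4, 1.0], "rotation": [0, 0, 18.9]}, {"offset": [3.4, 11.7, 1.3], "rotation": [0, 0, 23.6]}]
[{"offset": [1.6, 1.9, 0.3], "rotation": [0, 0, 4.7]}, {"offset": [3.1, 3.7, 0.5], "rotation": [0, 0, 9.4]}, {"offset": [4.7, 5.6, 0.8], "rotation": [0, 0, 14.1]}, {"offset": [6.1, 7.4, 1.0], "rotation": [0, 0, 18.6]}, {"offset": [7.4, 8.9, 1.2], "rotation": [0, 0, 22.
[... 404 characters left out ...]
 0.0, 0.9], "rotation": [0, 0, -0.0]}, {"offset": [0.0, 0.0, 1.7], "rotation": [0, 0, -0.0]}, {"offset": [0.0, 0.0, 2.7], "rotation": [0, 0, -0.0]}]
[{"offset": [0.0, 0.0, 1.0], "rotation": [0, 0, -0.0]}, {"offset": [0.0, 0.0, 2.0], "rotation": [0, 0, -0.0]}, {"offset": [0.0, 0.0, 2.9], "rotation": [0, 0, -0.0]}, {"offset": [0.0, 0.0, 3.9], "rotation": [0, 0, -0.0]}, {"offset": [0.0, 0.0, 4.9], "rotation": [0, 0, -0.0]}]
[{"offset": [0.0, 0.0, 1.0], "rotation": [0, 0, -0.0]}, {"offset": [0.0, 0.0, 1.8], "rotation": [0, 0, -0.0]}, {"offset": [0.0, 0.0, 2.4], "rotation": [0, 0, -0.0]}, {"offset": [0.0, 0.0, 2.6], "rotation": [0, 0, -0.0]}, {"offset": [0.0, 0.0, 2.7], "rotation": [0, 0, -0.0]}]
```

Call:
{"name": "servo_tool", "arguments": {
  "moves": [
    {"offset": [0, 0, 0], "rotation": [-3, 0, 0]},
    {"offset": [0, 0, 0], "rotation": [-8, 0, 0]},
    {"offset": [0, 0, 0], "rotation": [-13, 0, 0]},
    {"offset": [0, 0, 0], "rotation": [-18, 0, 0]},
    {"offset": [0, 0, 0], "rotation": [-23, 0, 0]}
  ]
}}

```text
clock: 23.65
position: [599.6, 312.5, 153.2]
tcp_rot: [-157.7, -0.0, -2.4]
contact_force: [-0.5, -0.8, -1.8]
width: 17.5
grip_force: 42.0
```

Call:
{"name": "servo_tool", "arguments": {
  "moves": [
    {"offset": [0, 0, 0], "rotation": [-6, 0, 0]},
    {"offset": [0, 0, 0], "rotation": [-12, 0, 0]},
    {"offset": [0, 0, 0], "rotation": [-18, 0, 0]},
    {"offset": [0, 0, 0], "rotation": [-22.5, 0, 0]},
    {"offset": [0, 0, 0], "rotation": [-22.5, 0, 0]}
  ]
}}

```text
clock: 24.15
position: [598.6, 314.2, 151.4]
tcp_rot: [179.8, 0.1, -2.2]
contact_force: [-0.0, 0.0, -1.7]
width: 17.5
grip_force: 42.0
```

Call:
{"name": "servo_tool", "arguments": {
  "moves": [
    {"offset": [0, 0.1, 0], "rotation": [0, 0, 0.1]},
    {"offset": [-0.1, 0.3, 0], "rotation": [0, 0, 0.6]},
    {"offset": [-0.2, 0.9, 0.1], "rotation": [0, 0, 1.9]},
    {"offset": [-0.5, 2.0, 0.2], "rotation": [0, 0, 4.0]},
    {"offset": [-0.8, 3.5, 0.4], "rotation": [0, 0, 7.1]}
  ]
}}

```text
clock: 24.65
position: [589.9, 276.4, 149.2]
tcp_rot: [-180.0, -0.0, -9.7]
contact_force: [-0.2, -0.5, -1.3]
width: 17.9
grip_force: 42.0
```

Call:
{"name": "servo_tool", "arguments": {
  "moves": [
    {"offset": [-0.2, 2.0, 0.2], "rotation": [0, 0, 3.9]},
    {"offset": [-0.5, 4.3, 0.5], "rotation": [0, 0, 8.3]},
    {"offset": [-0.7, 6.7, 0.7], "rotation": [0, 0, 13.0]},
    {"offset": [-1.0, 9.1, 1.0], "rotation": [0, 0, 17.7]},
    {"offset": [-1.3, 11.5, 1.2], "rotation": [0, 0, 22.4]}
  ]
}}

```text
clock: 25.15
position: [557.4, 164.2, 137.1]
tcp_rot: [-180.0, 0.0, -32.3]
contact_force: [1.4, -0.2, -1.3]
width: 17.6
grip_force: 42.0
```

Call:
{"name": "servo_tool", "arguments": {
  "moves": [
    {"offset": [0.7, 2.3, 0.3], "rotation": [0, 0, 4.7]},
    {"offset": [1.4, 4.7, 0.5], "rotation": [0, 0, 9.4]},
    {"offset": [2.0, 7.0, 0.8], "rotation": [0, 0, 14.2]},
    {"offset": [2.7, 9.4, 1.0], "rotation": [0, 0, 18.9]},
    {"offset": [3.4, 11.7, 1.3], "rotation": [0, 0, 23.6]}
  ]
}}

```text
clock: 25.65
position: [524.3, 47.1, 124.3]
tcp_rot: [-179.9, 0.0, -55.9]
contact_force: [0.5, 0.5, -0.9]
width: 17.7
grip_force: 42.0
```

Call:
{"name": "servo_tool", "arguments": {
  "moves": [
    {"offset": [1.6, 1.9, 0.3], "rotation": [0, 0, 4.7]},
    {"offset": [3.1, 3.7, 0.5], "rotation": [0, 0, 9.4]},
    {"offset": [4.7, 5.6, 0.8], "rotation": [0, 0, 14.1]},
    {"offset": [6.1, 7.4, 1.0], "rotation": [0, 0, 18.6]},
    {"offset": [7.4, 8.9, 1.2], "rotation": [0, 0, 22.4]}
  ]
}}

```text
clock: 26.15
position: [492.4, -64.3, 112.2]
tcp_rot: [-180.0, 0.0, -78.3]
contact_force: [1.2, -0.5, -1.5]
width: 17.5
grip_force: 42.0
```

Call:
{"name": "servo_tool", "arguments": {
  "moves": [
    {"offset": [1.4, 0.7, 0.2], "rotation": [0, 0, 3.0]},
    {"offset": [2.4, 1.2, 0.3], "rotation": [0, 0, 5.2]},
    {"offset": [2.9, 1.5, 0.3], "rotation": [0, 0, 6.4]},
    {"offset": [3.2, 1.7, 0.4], "rotation": [0, 0, 7.1]},
    {"offset": [3.2, 1.7, 0.4], "rotation": [0, 0, 7.1]}
  ]
}}

```text
clock: 26.65
position: [483.9, -97.2, 107.9]
tcp_rot: [180.0, 0.0, -85.0]
contact_force: [-0.1, -0.1, -1.1]
width: 17.6
grip_force: 42.0
```

```bash
python3 - <<'E'
from h import *
s=manip.state();print(s['clock'],s['position'],s['tcp_rot'],s['width'])
N=['tray','tray_grip','tray_lip','tray_pull_top']
spots('top',N+['tape_measure','adaptor']);spots('side',N+['mat'])
E
```

```text
26.65 [483.87505111 -97.17069397 107.92016842] [ 1.79999195e+02  3.97491025e-03 -8.50104676e+01] 17.61910929851663
top tray [(0.64, [470.0, 17.0, 103.0])]
top tray_grip []
top tray_lip [(0.75, [428.0, 9.0, 105.0])]
top tray_pull_top [(0.59, [746.0, 308.0, -3.0]), (0.25, [720.0, 165.0, 1.0])]
top tape_measure []
top adaptor [(0.55, [636.0, -3.0, 4.0]), (0.46, [749.0, 307.0, -1.0])]
side tray [(0.6, [476.0, 12.0, 99.0])]
side tray_grip [(0.94, [481.0, -101.0, 126.0])]
side tray_lip [(0.88, [427.0, 10.0, 103.0])]
side tray_pull_top [(0.79, [468.0, 124.0, 160.0])]
side mat [(0.83, [474.0, 10.0, -0.0])]
```

Level over the mat and on target. I'll lower by 10.1 cm.

Call:
{"name": "servo_tool", "arguments": {
  "moves": [
    {"offset": [0, 0, 0.3], "rotation": [0, 0, 0]},
    {"offset": [0, 0, 1.2], "rotation": [0, 0, 0]},
    {"offset": [0, 0, 2.6], "rotation": [0, 0, 0]},
    {"offset": [0, 0, 4.2], "rotation": [0, 0, 0]},
    {"offset": [0, 0, 5.8], "rotation": [0, 0, 0]}
  ]
}}

```text
clock: 27.8
position: [483.7, -97.2, 48.9]
tcp_rot: [180.0, 0.0, -85.0]
contact_force: [0.5, -0.4, -1.6]
width: 17.9
grip_force: 42.0
```

Call:
{"name": "servo_tool", "arguments": {
  "moves": [
    {"offset": [0, 0, 1.4], "rotation": [0, 0, 0]},
    {"offset": [0, 0, 2.5], "rotation": [0, 0, 0]},
    {"offset": [0, 0, 3.2], "rotation": [0, 0, 0]},
    {"offset": [0, 0, 3.6], "rotation": [0, 0, 0]},
    {"offset": [0, 0, 3.8], "rotation": [0, 0, 0]}
  ]
}}

```text
clock: 28.3
position: [483.9, -97.1, 11.7]
tcp_rot: [180.0, -0.0, -85.0]
contact_force: [0.3, -0.3, -0.9]
width: 17.9
grip_force: 42.0
```

Call:
{"name": "servo_tool", "arguments": {
  "moves": [
    {"offset": [0, 0, 0.1], "rotation": [0, 0, 0]},
    {"offset": [0, 0, 0.2], "rotation": [0, 0, 0]},
    {"offset": [0, 0, 0.3], "rotation": [0, 0, 0]},
    {"offset": [0, 0, 0.4], "rotation": [0, 0, 0]},
    {"offset": [0, 0, 0.45], "rotation": [0, 0, 0]}
  ]
}}

```text
clock: 28.8
position: [484.0, -97.1, 7.6]
tcp_rot: [-180.0, 0.0, -85.0]
contact_force: [0.2, -0.7, -1.0]
width: 17.5
grip_force: 42.0
```

Call:
{"name": "servo_tool", "arguments": {
  "moves": [
    {"offset": [0, 0, 0.05], "rotation": [0, 0, 0]},
    {"offset": [0, 0, 0.1], "rotation": [0, 0, 0]},
    {"offset": [0, 0, 0.12], "rotation": [0, 0, 0]},
    {"offset": [0, 0, 0.12], "rotation": [0, 0, 0]}
  ]
}}

```text
clock: 29.2
position: [484.0, -97.1, 6.5]
tcp_rot: [-180.0, -0.0, -85.0]
contact_force: [-0.9, 0.0, 4.8]
width: 18.0
grip_force: 42.0
```

Call:
{"name": "servo_tool", "arguments": {
  "moves": [
    {"offset": [0, 0, 0], "rotation": [0, 0, 0]},
    {"offset": [0, 0, 0], "rotation": [0, 0, 0]},
    {"offset": [0, 0, 0], "rotation": [0, 0, 0]},
    {"offset": [0, 0, 0], "rotation": [0, 0, 0]},
    {"offset": [0, 0, 0], "rotation": [0, 0, 0]}
  ],
  "claw": 0.5
}}

```text
clock: 29.7
position: [483.9, -97.1, 6.2]
tcp_rot: [180.0, 0.0, -85.0]
contact_force: [0.1, 0.7, 0.2]
width: 43.6
grip_force: 0.0
```

Call:
{"name": "servo_tool", "arguments": {
  "moves": [
    {"offset": [0, 0, -1], "rotation": [0, 0, 0]},
    {"offset": [0, 0, -3], "rotation": [0, 0, 0]},
    {"offset": [0, 0, -7], "rotation": [0, 0, 0]},
    {"offset": [0, 0, -11], "rotation": [0, 0, 0]},
    {"offset": [0, 0, -15], "rotation": [0, 0, 0]}
  ]
}}

```text
clock: 30.2
position: [483.5, -97.2, 158.7]
tcp_rot: [-180.0, -0.0, -85.0]
contact_force: [1.0, 0.1, -0.1]
width: 43.6
grip_force: 0.0
```

Call:
{"name": "servo_tool", "arguments": {
  "moves": [
    {"offset": [4, 0, -2], "rotation": [0, 0, 0]},
    {"offset": [8, 0, -4], "rotation": [0, 0, 0]},
    {"offset": [12, 0, -6], "rotation": [0, 0, 0]},
    {"offset": [16, 0, -8], "rotation": [0, 0, 0]},
    {"offset": [16, 0, -8], "rotation": [0, 0, 0]}
  ]
}}

```text
clock: 30.7
position: [499.0, -260.7, 239.7]
tcp_rot: [-179.8, -0.2, -85.2]
contact_force: [-0.9, 0.8, -0.6]
width: 43.8
grip_force: 0.0
```

```bash
python3 - <<'E'
from h import *
s=manip.state();print(s['clock'],s['position'],s['width'])
N=['tray','tray_grip','tray_lip','tray_pull_top','tape_measure','adaptor']
it=spots('top',N);im=spots('side',N)
cv2.imwrite('pics/c9.png',cv2.resize(np.vstack([im['color'][60:260,200:430,::-1],it['color'][100:290,60:290,::-1]]),None,fx=1.5,fy=1.5))
E
```

```text
30.7 [ 498.96864549 -260.67635303  239.74740292] 43.844408116345555
top tray [(0.94, [473.0, 19.0, -1.0])]
top tray_grip []
top tray_lip [(0.64, [429.0, 8.0, 5.0])]
top tray_pull_top [(0.81, [463.0, 118.0, 63.0]), (0.74, [745.0, 308.0, -4.0])]
top tape_measure [(0.67, [466.0, 120.0, 59.0]), (0.6, [451.0, 246.0, 28.0])]
top adaptor [(0.62, [523.0, 214.0, 39.0]), (0.51, [637.0, -2.0, 1.0])]
side tray [(0.65, [477.0, 13.0, -5.0]), (0.62, [472.0, 14.0, -1.0])]
side tray_grip [(0.65, [485.0, -104.0, 22.0])]
side tray_lip [(0.89, [428.0, 9.0, 2.0]), (0.58, [370.0, 2.0, -2.0])]
side tray_pull_top [(0.8, [464.0, 122.0, 59.0])]
side tape_measure [(0.59, [428.0, 10.0, 3.0]), (0.54, [447.0, 239.0, 27.0])]
side adaptor [(0.82, [634.0, -3.0, -5.0]), (0.71, [522.0, 219.0, 39.0]), (0.52, [447.0, 239.0, 30.0])]
```

View pics/c9.png

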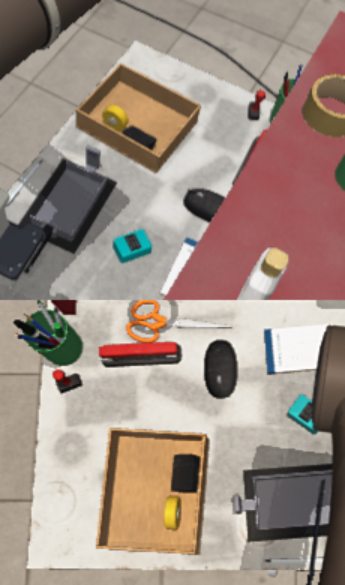

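The empty tray sits flat in the middle of the mat, and both items are in the box, adaptor at (185,473) and tape at (172,512). The bystanders are untouched, so I'm handing in.

```bash
python3 -c "
from workcell import manip
print(manip.finish_job())"
```

```text
the job is handed in; nothing more can be done
None
```

The job is handed in: I drew the tray out onto the mat, tipped the tape measure and adaptor into the box, and set the empty tray back flat on the middle of the mat with the bystanders untouched.

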